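# Clamp the pine slide tray with the ratchet bench clamp

### The job

The pine tray lies loose in the ratchet bench clamp, whose ratchet is still set to open: flip the small reversing lever on the ratchet head over to closing, then swing the handle back and forth by its black knob until the jaw holds the tray snugly against the back stop with about 35 N (anything from 15 to 55 N is good). Do not crush it (never over 80 N), close the jaw only with the ratchet, leave the things standing around where they are, and let go at the end.

Things in the scene. Friction and masses are not known exactly. Their poses are not given: they have to be found in the camera images.
- clamp: Grey bed of the ratchet bench clamp, fixed on the table, 12 mm thick, about 190 x 330 mm. Origin: on the vertical axis of the ratchet (wheel and handle turn about it), at table height. x points from the handle side (robot side) to the back, y from the ratchet head towards the back stop: the jaw closes towards +y. z up
- handle (a joint): Swing of the ratchet handle about the vertical axis through the clamp's origin, rad. 0: the handle points along the clamp's -x; positive is clockwise from above (the knob moves towards the clamp's +y); stops at -0.80 and +0.45. A friction washer keeps it where it is left: about 1.1 N at the knob move it, so it also stays put while the lever is flipped
- knob (a point): Middle of the upright round black knob at the end of the handle: 22 mm diameter, standing from 40 to 95 mm above the table, 140 mm from the ratchet axis; this point is 70 mm up. The knob does not spin on the handle. The dark handle bar below it lies 28 to 36 mm above the table
- pawl (a joint): Turn of the reversing lever, rad: 0 = opening (as found), 0.60 = closing. An over-centre spring snaps it to the nearer side of its middle, 0.30; 5 to 10 N at its tip push it over. While a pawl nose rides on a tooth the lever stands up to 0.18 short of its end. Set to closing, clockwise (positive) handle strokes close the jaw and return strokes only click; set to opening, the reverse
- lever_tip (a point): Point on the reversing lever, 34 mm from its pivot, 60 mm above the table. The lever is an aluminium fin, 8 x 38 mm, 41 to 71 mm high, on the ratchet head. It pivots on the handle 50 mm from the ratchet axis and points to that axis. As found it leans 0.30 rad to the jaw's side (+y, handle at 0); push its tip about 20 mm to the other side (-y). Handle and head below it reach 39 mm
- ratchet_head (a point): Centre of the head's top, 39 mm up on the ratchet axis. The toothed wheel under it has 18 teeth (up to 0.4 rad of idle travel before a stroke takes hold; the pawl then gives by some 0.05 rad under load) and a brake that keeps it, and the jaw, where it is left. A closing stroke needs about 8 N at the knob, along its path, with the jaw unloaded; every 10 N of clamping force adds 1.15 N
- jaw: Steel jaw, 100 mm wide (x), 49 mm high (52 with its bolt heads), sliding along the clamp's +y as it closes: 16 mm per rad of the wheel, 43 mm at most. Its frame coincides with the clamp's when fully open, as at the start. The black pad's face towards the back stop is at y = 79 mm in this frame, backed by springs of 20 N/mm
- back_stop: Dark steel bar, 130 mm wide, bolted across the bed. Origin: at bed height, in the middle of the bar's face towards the jaw (x, y, z as the clamp's). A steel contact plate on two jack screws, 120 mm wide, stands before that face by 4 to 10 mm; how far it was left out differs each time and is not measured, and it does not yield
- tray: Open pine tray with cells, 196 mm (x) by 118 mm (y) by 34 mm high, 0.2 to 0.4 kg, lying on the bed between jaw and back stop, with its long walls towards them. Origin: centre of its underside
- specimen_cup: Specimen cup with a yellow lid, 63 mm diameter, 65 mm high, standing behind the ratchet head; leave it alone. Origin: centre of its underside
- petri_2: Petri dish, 62 mm diameter, 16 mm high, on the table in front of the tray; leave it alone. Origin: centre of its underside
- slide_pack: Small carton, 28 x 80 x 27 mm, on the table; leave it alone. Origin: centre of its underside

How it is judged:
By the outcome, as a careful person would: the job done as asked, in the order asked, and still so for the second after the job is handed in, with the robot touching nothing.
It also fails if it takes over 64 s, if anything falls off the work surface, if the arm or the gripper's body presses on something with over 40 N, if the wrist force passes 120 N, or if a joint passes its speed limit or range.

### The arm

A 6-joint arm with a two-finger parallel gripper is mounted at the origin on a cart in front of the work surface, level with it; the furniture and walls round the work are solid. World frame = base frame: x ahead of the robot, y to its left, z up, the work surface at z = 0. Lengths are in m, angles in rad, forces in N, time in s.
With the tool pointing down it reaches from about 0.35 to 0.775 m from the base axis. Payload 7.3 kg.
Tool frame: the origin (TCP) lies at the centre of the arm's flange, where the gripper is bolted on; the fingertips stand 178 mm ahead of it and the grasp point (between the pads) lies 159 mm ahead of it (r.tip_reach is the distance from the TCP to the fingertips, in m); z points along the fingers, y is the line along which they close (so a half turn about z gives the same grasp; the last joint's range is limited). The gripper opens to 92 mm and grips with 3 to 60 N. Pads are 19 mm wide; open, the fingers measure 130 mm over their backs; the gripper's body (75 mm by 190 mm) begins 47 mm behind the grasp point.
Start: joints at [-1.324, 0.342, 1.524, -0, 1.275, -0.146], TCP at [0.201, -0.485, 0.405] pointing down, gripper open.
Joint ranges: [-2.53, 2.53], [-0.77, 2.02], [0.04, 2.7], [-1, 4.14], [0.28, 2.66], [-3.11, 3.11]. Speed limits (rad/s): [2.57, 2.57, 3.14, 3.14, 3.14, 3.14].

### API

Orientations are given as a rotation vector (axis times angle).
In Python, from cell import r, cams gives the robot as it stands.
- The arm moves only by the tool send_rows, never from a script. Its argument "motion" is a list of rows, each a list of 2 entries, a list of its own where there are three numbers: the shift along the tool's x, y, z scaled (see below), then the turn about the tool's z scaled (see below). In form: [[[x, y, z], roll], ...]. A call has 1 to 20 rows; each row shifts and turns the commanded pose from where the row before left it, along the tool's axes as they then stand; what a row does not reach is not made up. The controller multiplies each number of a shift by 5 cm and each number of a turn by 5 degrees. A row lasts 1/8 s, in which the tool goes at most 62.5 mm and 10.7 degrees, less where a joint would pass 70% of its speed; a pose out of reach is approached as far as the arm can. A call with a number of a shift or a turn outside -1 to 1 is refused whole. A call with a gripper value outside its range is refused whole. "grip" is the closure in counts, from 0 (fully open) to 255 (shut), set as the call begins (left out, the last holds). The fingers move at their own pace and stop on an object; "squeeze" is the grip in N (left out, the last holds). Time passes only in rows, so rows that do not move let the fingers close. It gives the time, the measured TCP pose, the force, the opening and the grip force at its end, in the units of the state.
- r.observe(): the state, without advancing time (a new reading comes with each control period).
- cams.snapshot(name): name is "side" or "top"; returns (picture, depth): 384x512x3 uint8, blue, green, red; 384x512 float32, m along the optical axis (not along the pixel's ray), 0 where there is no reading.
- cams.camera_info(name): a dict with "fx", "fy", "cx", "cy" (pixels), "rvec" (rotation vector, rad) and "tvec" (3), from world to camera coordinates, as OpenCV has them. Camera axes: x right, y down, z forward; pixel columns grow to the right and rows downward; lengths in m; the calibration is good to about 2 mm. A picture is of the moment at which its call begins. camera_info takes no time and is no camera call.
- r.job_done(): hands the job in; it is judged then, once.
The state is a dict: "clock": time; "joint_pos": joint angles; "joint_velocities": joint speeds; "joint_torque": joint torques, N m; "tcp_pos": TCP position; "orientation": TCP orientation; "contact_force": force on the tool from outside, world axes, zero at the start; "wrist_torque": the same for the moment, N m; "width": opening from 0.0 (shut) to 1.0 (fully open); "finger_force": force on a finger pad.
Only numpy, scipy, OpenCV 4.12 (cv2) and the standard library are available. Lean on these libraries where they do the work, as an engineer would, in place of code of your own. Each camera call takes 0.05 s, during which the arm holds its last target. There are 200 camera calls.

## Working session

There is one attempt and no reset: what is moved stays moved. The work goes in short steps, Python scripts to look and compute and a tool call to move; the robot and the scene stay as the last step left them, time stands still between calls to the robot, and variables do not carry over. Pictures are saved under pics/ and viewed, at most 10 in all, crops included, and the job is handed in when it is done.

Besides the shell and the picture viewer there is one more tool, called after ">>>" as a command line: name --argument value ..., lists and objects as JSON in quotes. send_rows: Moves the arm, as the interface text tells. Shifts and turns lie within -1 to 1; 1 stands for 5 cm of shift or 5 degrees of turn. Its arguments: {"type":"object","properties":{"motion":{"type":"array"},"grip":{"type":"number"},"squeeze":{"type":"number"}},"required":["motion"]}

```bash
mkdir -p pics; ls; python3 - <<'E'
from cell import r,cams
import cv2,numpy as np
for n in("top","side"):
    p,d=cams.snapshot(n); np.savez(f"pics/{n}0.npz",p=p,d=d); cv2.imwrite(f"pics/{n}0.png",p); print(cams.camera_info(n))
print(r.observe())
a=np.hstack([cv2.imread("pics/top0.png")]);cv2.imwrite("pics/top0b.png",cv2.resize(a,(800,600)))
E
```

```text
pics
{'fx': 452.17454908914135, 'fy': 452.17454908914135, 'cx': 259.9316906812159, 'cy': 184.45617516484506, 'rvec': array([ 2.19101883, -2.20402852,  0.04482673]), 'tvec': array([-0.08583835,  0.55365264,  1.14765372])}
{'fx': 397.45662962400627, 'fy': 397.45662962400627, 'cx': 263.44909470452404, 'cy': 197.46714822128908, 'rvec': array([ 0.48807365, -2.46861788,  1.48693366]), 'tvec': array([0.46371755, 0.20649905, 0.75643411])}
{'clock': 0.1, 'joint_pos': array([-1.32404842e+00,  3.42651945e-01,  1.52490887e+00, -2.61462881e-05,
        1.27539810e+00, -1.46011503e-01]), 'joint_velocities': array([-0.00050944, -0.00271863, -0.00172084, -0.00172591,  0.00133515,
       -0.00059871]), 'joint_torque': array([ 1.35800747e-03, -4.32005131e+01, -2.44694227e+01,  7.19212834e-02,
        5.25828637e-02, -5.97526491e-05]), 'tcp_pos': array([ 0.20092093, -0.48490526,  0.40411927]), 'orientation': array([-3.07986994e+00, -6.12733005e-01,  1.47219880e-04]), 'contact_force': array([ 0.18308849, -0.46377639,  0.4433451 ]), 'wrist_torque': array([0.00645795, 0.01067086, 0.08908817]), 'finger_force': 0.0, 'width': 1.003594366365081}
```

View pics/top0b.png

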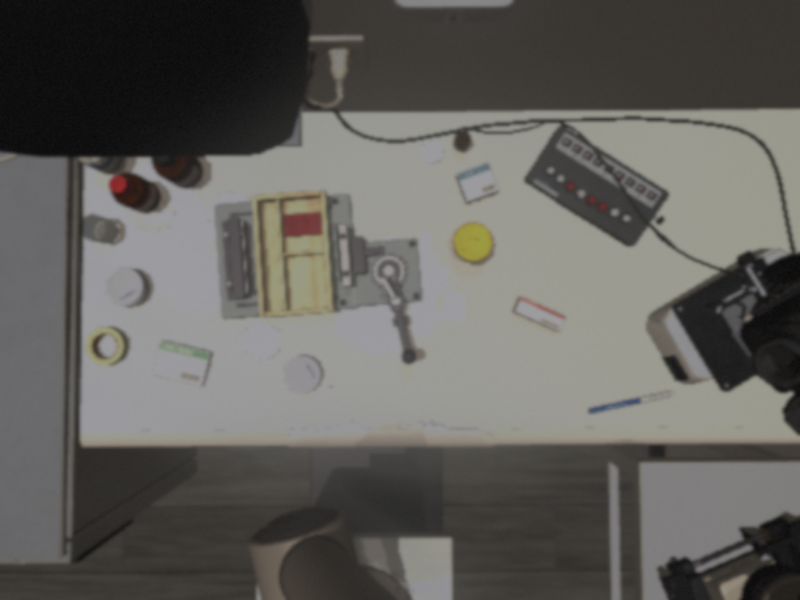

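View pics/side0.png

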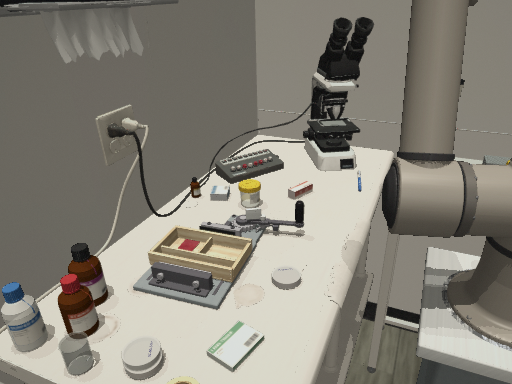

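The top view (800x600 scale) shows the clamp bed at about (215–420, 195–318), the ratchet head at (388,270), the knob at (408,355) and the cup at (473,242). In the side view the knob is at (299,211) and the lever near (253,213). I'll crop closer next.

```bash
cat > h.py <<'E'
import numpy as np,cv2
from cell import r,cams
def ray(n,u,v,z):
    c=cams.camera_info(n);R=cv2.Rodrigues(c["rvec"])[0];C=-R.T@c["tvec"]
    d=R.T@np.array([(u-c["cx"])/c["fx"],(v-c["cy"])/c["fy"],1]);return C+d*(z-C[2])/d[2]
def proj(n,P):
    c=cams.camera_info(n);K=np.array([[c["fx"],0,c["cx"]],[0,c["fy"],c["cy"]],[0,0,1]])
    return cv2.projectPoints(np.array([P],float),c["rvec"],c["tvec"],K,None)[0].ravel()
E
python3 - <<'E'
from h import *
p=np.load("pics/top0.npz")["p"]; a=p[115:240,135:285]
a=cv2.resize(cv2.convertScaleAbs(a,alpha=1.4,beta=0),None,fx=5,fy=4.8,interpolation=cv2.INTER_CUBIC) if 0 else cv2.resize(a,None,fx=4.8,fy=4.8,interpolation=cv2.INTER_CUBIC)
cv2.imwrite("pics/tc.png",cv2.convertScaleAbs(a,alpha=1.5))
q=np.load("pics/side0.npz")["p"][170:310,130:320];cv2.imwrite("pics/sc.png",cv2.resize(q,None,fx=4.2,fy=4.2,interpolation=cv2.INTER_CUBIC))
E
```

```text
(no output)
```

View pics/tc.png

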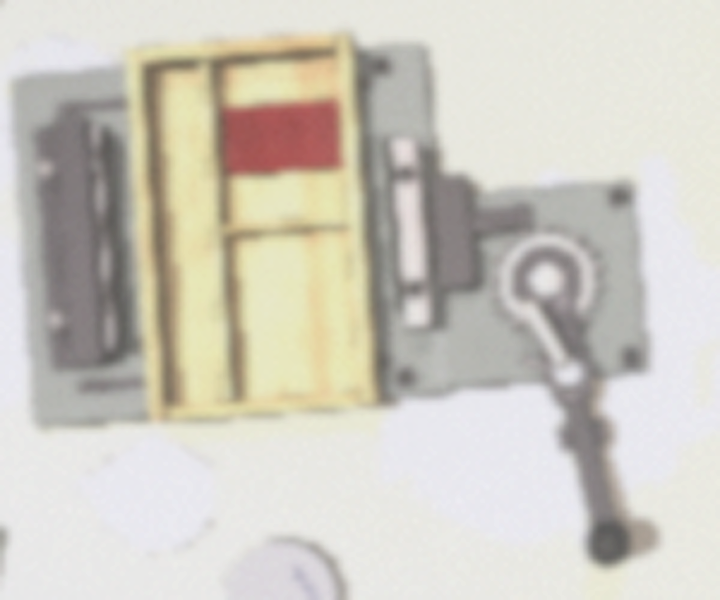

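View pics/sc.png

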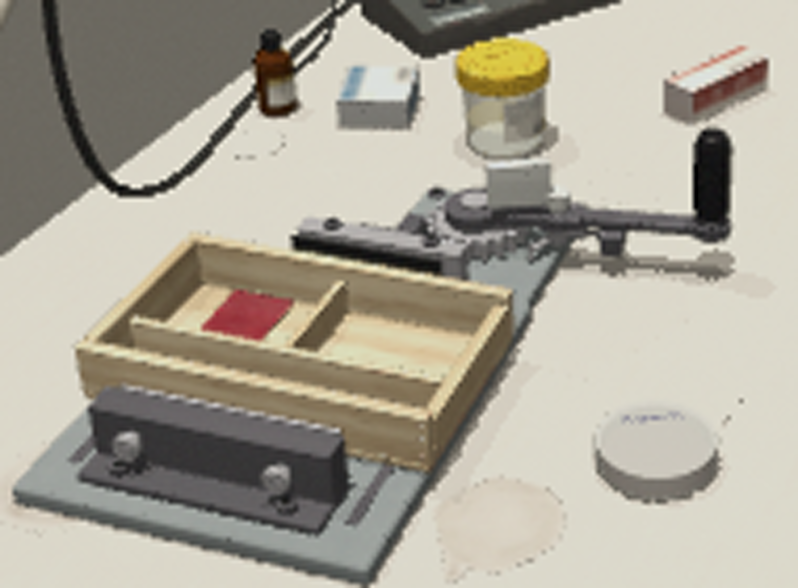

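The top crop shows the ratchet axis at (547,279), the lever pivot at (570,373), the lever tip near (530,308) and the knob top at (607,541). The side crop shows the lever fin at (520,185) and the knob at (711,175). Converting these to world coordinates.

```bash
python3 - <<'E'
from h import *
T=lambda u,v,z:ray("top",135+u/4.8,115+v/4.8,z)
ax=T(547,279,.045);kn=T(607,541,.095);pv=T(570,373,.06);lt=T(530,308,.071)
print("axis",ax,"knob",kn,np.linalg.norm((kn-ax)[:2]),"pivot",pv,"tip",lt)
bl=[T(12,75,.012),T(38,425,.012)];br=[T(630,183,.012),T(648,368,.012)]
print("bed",bl,br)
for a,b in((bl[1],bl[0]),(br[1],br[0])): print("cx dir",np.arctan2(*(b-a)[[1,0]]))
cd=ax-kn; print("handle dir angle",np.arctan2(cd[1],cd[0]))
print("jaw pad",T(437,330,.05),T(425,140,.05),"tray edge",T(380,400,.034),T(352,38,.034),"tray left",T(155,415,.034),T(130,48,.034))
print("stop face",T(120,360,.05),T(98,110,.05), "cup", ray("top",473*.64,242*.64,.065))
S=lambda u,v,z:ray("side",130+u/4.2,170+v/4.2,z)
print("side knob base",S(711,215,.040),"knob top",S(712,135,.095),"fin top corners",S(487,165,.071),S(549,162,.071))
print("petri",T(285,590,.016))
o=r.observe();print(cv2.Rodrigues(o["orientation"])[0])
E
```

```text
axis [ 0.58014113 -0.06200829  0.045     ] knob [ 0.44680137 -0.09239612  0.095     ] 0.1367585836172938 pivot [ 0.53081802 -0.07396068  0.06      ] tip [ 0.56364272 -0.05402116  0.071     ]
bed [array([0.69409111, 0.22603948, 0.012     ]), array([0.50598437, 0.21100171, 0.012     ])] [array([ 0.63371894, -0.10584016,  0.012     ]), array([ 0.53448535, -0.11480957,  0.012     ])]
cx dir 0.07977305652059262
cx dir 0.09014188623779448
handle dir angle 0.22407081877727983
jaw pad [ 0.55371911 -0.00514613  0.05      ] [0.65246963 0.00083243 0.05      ] tray edge [0.51794113 0.02605478 0.034     ] [0.70893758 0.0405673  0.034     ] tray left [0.51078294 0.14393681 0.034     ] [0.70438146 0.15775373 0.034     ]
stop face [0.5391786  0.15880029 0.05      ] [0.66920499 0.17074627 0.05      ] cup [ 0.62281326 -0.19469944  0.065     ]
side knob base [ 0.44561247 -0.08858935  0.04      ] knob top [ 0.44506772 -0.08410256  0.095     ] fin top corners [ 0.56725036 -0.04528518  0.071     ] [ 0.53542463 -0.06149279  0.071     ]
petri [0.41782743 0.07844272 0.016     ]
[[ 9.23853557e-01  3.82745969e-01 -3.57966938e-04]
 [ 3.82746097e-01 -9.23852632e-01  1.31876688e-03]
 [ 1.74044007e-04 -1.35535792e-03 -9.99999066e-01]]
```

>>> send_rows --motion '[[[0,0,0],0.965],[[0,0,0],0.965],[[0.166,-0.73,0],0],[[0.166,-0.73,0],0],[[0.166,-0.73,0],0],[[0.166,-0.73,0],0],[[0.166,-0.73,0],0],[[0.166,-0.73,0],0],[[0.166,-0.73,0],0],[[0.166,-0.73,0],0],[[0.75,-0.157,0],0],[[0.75,-0.157,0],0],[[0.75,-0.157,0],0],[[0.75,-0.157,0],0],[[0.75,-0.157,0],0],[[0.75,-0.157,0],0],[[0.75,-0.157,0],0],[[0.75,-0.157,0],0],[[0.75,-0.157,0],0],[[0.75,-0.157,0],0]]' --grip 255 --squeeze 20

```text
clock: 2.6
tcp_pos: [0.5499, -0.0249, 0.4042]
orientation: [-3.122, -0.352, 0.001]
contact_force: [0.7, 0.2, 0.8]
width: 0.008
finger_force: 0.0
```

>>> send_rows --motion '[[[0,0,0.8],0],[[0,0,0.8],0],[[0,0,0.8],0],[[0,0,0.6],0],[[0,0,0.2],0],[[0,0,0],0]]'

```text
clock: 3.35
tcp_pos: [0.549, -0.0256, 0.2446]
orientation: [-3.122, -0.352, 0.001]
contact_force: [-0.2, -0.3, 0.0]
width: 0.003
finger_force: 0.0
```

```bash
python3 - <<'E'
from h import *
q,_=cams.snapshot("side");print(r.observe()["tcp_pos"])
cv2.imwrite("pics/s1.png",cv2.resize(q[130:270,160:330],None,fx=4.2,fy=4.2,interpolation=cv2.INTER_CUBIC))
E
```

```text
[ 0.5492296  -0.02566795  0.2454337 ]
```

View pics/s1.png

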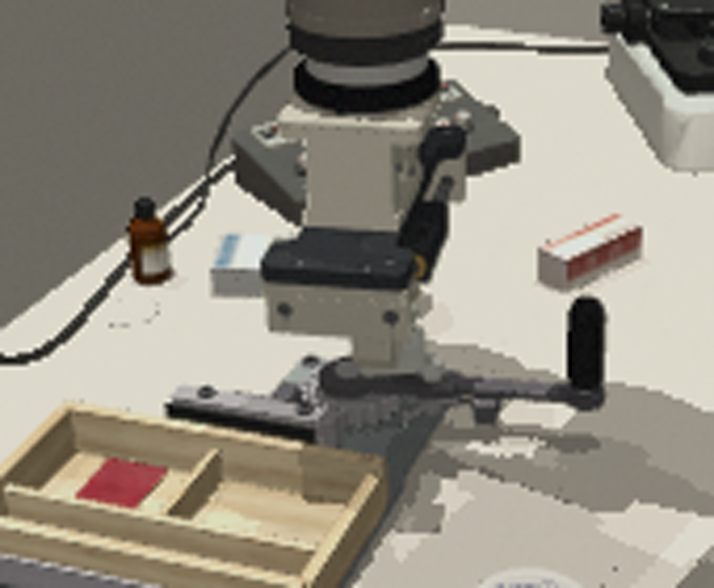

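The finger, at (375,350) in the crop, stands just on the jaw side of the lever, covering it. I'll lower 10 mm and push.

>>> send_rows --motion '[[[0,0,0.2],0],[[0,0,0],0],[[0,0.08,0],0],[[0,0.08,0],0],[[0,0.06,0],0],[[0,0.06,0],0],[[0,0.06,0],0]]'

```text
clock: 4.28
tcp_pos: [0.5528, -0.0422, 0.2348]
orientation: [3.122, 0.352, 0.001]
contact_force: [0.0, 2.1, 0.2]
width: 0.002
finger_force: 0.8
```

>>> send_rows --motion '[[[0,0.06,0],0],[[0,0.06,0],0],[[0,0.04,0],0]]'

```text
clock: 4.65
tcp_pos: [0.5544, -0.0502, 0.2346]
orientation: [3.122, 0.352, -0.001]
contact_force: [-0.9, 1.8, -0.4]
width: 0.004
finger_force: 1.0
```

>>> send_rows --motion '[[[0,0.03,0],0],[[0,0.03,0],0]]'

```text
clock: 4.9
tcp_pos: [0.5549, -0.0527, 0.2345]
orientation: [-3.121, -0.352, 0.001]
contact_force: [-1.0, 4.0, 0.2]
width: 0.004
finger_force: 2.1
```

>>> send_rows --motion '[[[0,-0.4,0],0],[[0,-0.4,0],0],[[0,0,-0.8],0],[[0,0,-0.8],0],[[-0.8,0,0],0],[[-0.8,0,0],0],[[-0.6,0,0],0]]' --grip 160

```text
clock: 5.78
tcp_pos: [0.4372, -0.0374, 0.3149]
orientation: [3.121, 0.354, 0.0]
contact_force: [0.2, -0.4, 0.3]
width: 0.374
finger_force: 0.0
```

```bash
python3 - <<'E'
from h import *
o=r.observe();print(o["tcp_pos"],o["width"])
q,_=cams.snapshot("side");p,_=cams.snapshot("top")
a=cv2.resize(q[170:270,200:320],(480,400),interpolation=cv2.INTER_CUBIC)
b=cv2.resize(p[150:240,215:295],(320,360),interpolation=cv2.INTER_CUBIC)
c=np.zeros((400,800,3),np.uint8);c[:,:480]=a;c[:360,480:]=cv2.convertScaleAbs(b,alpha=1.5);cv2.imwrite("pics/c2.png",c)
E
```

```text
[ 0.43720443 -0.03738071  0.31486204] 0.37380141184564
```

View pics/c2.png

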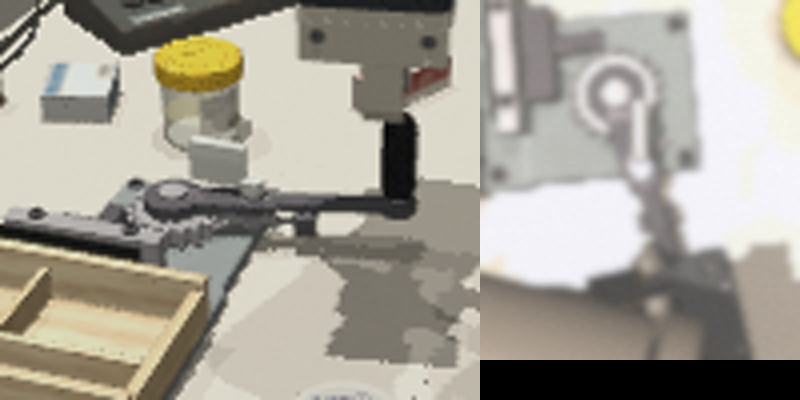

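The lever now lies on the -y side, with the fin at (637,100)–(637,165) in the right panel, so it is flipped. Checking whether the knob moved.

```bash
python3 - <<'E'
from h import *
S=lambda u,v,z:ray("side",200+u/4,170+v/4,z)
print(S(398,200,.04),S(399,158,.07))
S0=lambda u,v,z:ray("side",130+u/4.2,170+v/4.2,z)
print(S0(711,215,.04),S0(711,175,.07))
for a in(.224,.26,.29):print(a,proj("side",[.58-.14*np.cos(a),-.061-.14*np.sin(a),.07]))
E
```

```text
[ 0.44689632 -0.09412095  0.04      ] [ 0.44677783 -0.09312304  0.07      ]
[ 0.44561247 -0.08858935  0.04      ] [ 0.44450814 -0.08273725  0.07      ]
0.224 [300.91756708 209.93988322]
0.26 [301.07357721 208.9192569 ]
0.29 [301.14513356 208.07267827]
```

>>> send_rows --motion '[[[-0.05,0.59,0],0],[[-0.04,0.59,0],0],[[0,0,0],0],[[0,0,0.6],0],[[0,0,0.6],0],[[0,0,0.4],0],[[0,0,0.18],0],[[0,0,0],0]]' --grip 89

```text
clock: 6.88
tcp_pos: [0.4479, -0.0962, 0.2255]
orientation: [-3.121, -0.353, 0.001]
contact_force: [0.3, -0.4, 0.3]
width: 0.651
finger_force: 0.0
```

>>> send_rows --motion '[[[0,0,0],0],[[0,0,0],0],[[0,0,0],0]]' --grip 184 --squeeze 5

```text
clock: 7.25
tcp_pos: [0.4478, -0.097, 0.2262]
orientation: [3.121, 0.352, 0.001]
contact_force: [1.3, -0.4, -0.3]
width: 0.376
finger_force: 0.1
```

```bash
python3 - <<'E'
from h import *
o=r.observe();print(o["tcp_pos"],o["width"])
q,_=cams.snapshot("side")
cv2.imwrite("pics/c3.png",cv2.resize(q[150:270,230:350],(480,480),interpolation=cv2.INTER_CUBIC))
E
```

```text
[ 0.44782164 -0.09698215  0.22617699] 0.37584923664677294
```

View pics/c3.png

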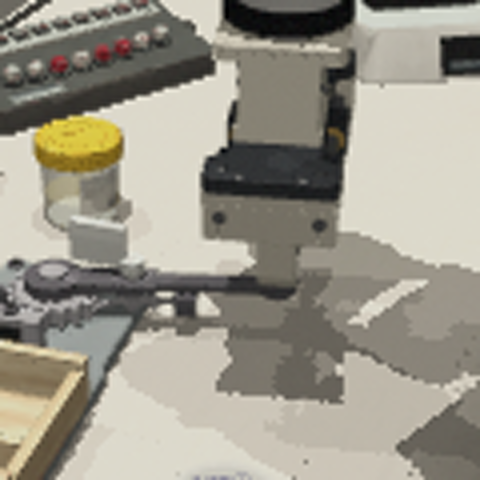

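>>> send_rows --motion '[[[0,0,0],-0.44],[[0.01,0.224,0],-0.917],[[0.01,0.224,0],-0.917],[[0.01,0.224,0],-0.917]]'

```text
clock: 7.8
tcp_pos: [0.4602, -0.1281, 0.2257]
orientation: [-3.041, -0.785, 0.001]
contact_force: [-0.8, 1.9, 0.2]
width: 0.277
finger_force: 0.8
```

>>> send_rows --motion '[[[0.01,0.224,0],-0.917],[[0.01,0.224,0],-0.917],[[0.01,0.224,0],-0.917],[[0.01,0.224,0],-0.917],[[0,0,0],0]]'

```text
clock: 8.43
tcp_pos: [0.4883, -0.1635, 0.2258]
orientation: [2.88, 1.254, 0.001]
contact_force: [-1.1, 0.3, -0.3]
width: 0.282
finger_force: 0.0
```

```bash
cat >> h.py <<'E'
def st():
    o=r.observe();p=o["tcp_pos"];R=cv2.Rodrigues(o["orientation"])[0]
    d=p[:2]-[.580,-.0615];a=np.arctan2(-d[1],-d[0]);f=R.T@o["contact_force"]
    print("t",o["clock"],"r",np.hypot(*d).round(4),"a",a.round(3),"q",(.082-a).round(3),"phi",np.arctan2(R[1,0],R[0,0]).round(3),"z",p[2].round(3),"w",o["width"],"Ftool",f.round(2),"ff",o["finger_force"])
E
python3 -c "from h import *;st()"
```

```text
t 8.425 r 0.1371 a 0.838 q -0.756 phi 0.822 z 0.226 w 0.2821701305786161 Ftool [-0.57 -1.    0.34] ff 0.0
```

>>> send_rows --motion '[[[0.01,-0.224,0],0.917],[[0.01,-0.224,0],0.917],[[0.01,-0.224,0],0.917],[[0.01,-0.224,0],0.917],[[0.01,-0.224,0],0.917],[[0.01,-0.224,0],0.917]]'

```text
clock: 9.18
tcp_pos: [0.4515, -0.1079, 0.2259]
orientation: [3.094, 0.528, 0.001]
contact_force: [1.8, -7.5, -2.9]
width: 0.274
finger_force: 4.1
```

>>> send_rows --motion '[[[0.01,-0.224,0],0.917],[[0.01,-0.224,0],0.917]]'

```text
clock: 9.43
tcp_pos: [0.4455, -0.0861, 0.2258]
orientation: [3.127, 0.28, 0.0]
contact_force: [-1.5, -9.3, -2.0]
width: 0.281
finger_force: 4.1
```

```bash
python3 -c "from h import *;st()"
```

```text
t 9.425 r 0.1368 a 0.181 q -0.099 phi 0.178 z 0.226 w 0.2806237391289981 Ftool [-3.08  8.85  2.07] ff 4.137374275323964
```

>>> send_rows --motion '[[[0.01,-0.224,0],0.917],[[0.01,-0.224,0],0.917],[[0.01,-0.224,0],0.917]]'

```text
clock: 9.8
tcp_pos: [0.4432, -0.0524, 0.2258]
orientation: [3.138, -0.096, -0.002]
contact_force: [-2.8, -7.7, 0.3]
width: 0.278
finger_force: 4.1
```

>>> send_rows --motion '[[[0.01,-0.224,0],0.917],[[0.01,-0.224,0],0.917],[[0.01,-0.17,0],0.7]]'

```text
clock: 10.18
tcp_pos: [0.4482, -0.0218, 0.2257]
orientation: [3.109, -0.441, -0.004]
contact_force: [-6.1, -6.9, 5.0]
width: 0.278
finger_force: 4.2
```

```bash
python3 - <<'E'
from h import *
st();p,_=cams.snapshot("top");cv2.imwrite("pics/c4.png",cv2.convertScaleAbs(cv2.resize(p[115:240,135:285],None,fx=4.8,fy=4.8,interpolation=cv2.INTER_CUBIC),alpha=1.5))
E
```

```text
t 10.175 r 0.1376 a -0.293 q 0.375 phi -0.282 z 0.226 w 0.2778422746166687 Ftool [-3.9   8.35 -4.95] ff 4.1705687533612945
```

View pics/c4.png

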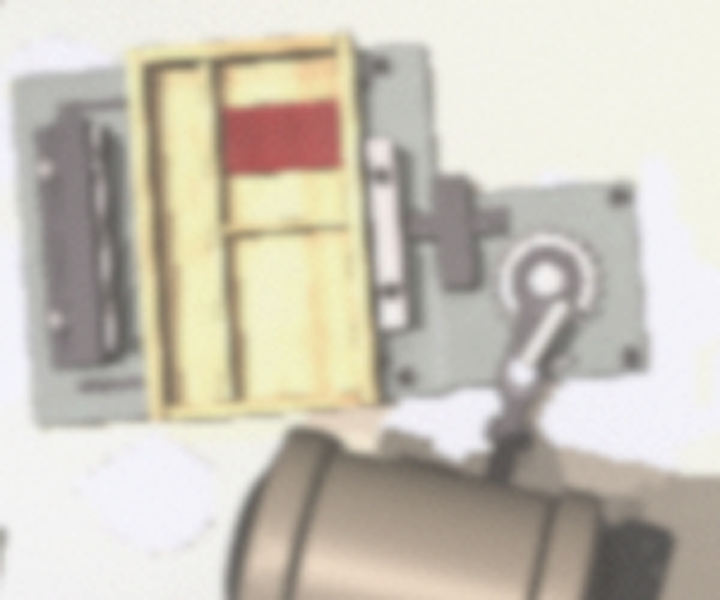

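The jaw moved about 11 mm, with its bar now at (390,235), and is not yet loading the tray. Returning the handle for the second stroke.

>>> send_rows --motion '[[[0.01,0.224,0],-0.917],[[0.01,0.224,0],-0.917],[[0.01,0.224,0],-0.917],[[0.01,0.224,0],-0.917],[[0.01,0.224,0],-0.917],[[0.01,0.224,0],-0.917],[[0.01,0.224,0],-0.917],[[0.01,0.224,0],-0.917],[[0.01,0.224,0],-0.917],[[0.01,0.224,0],-0.917],[[0.01,0.224,0],-0.917],[[0.01,0.224,0],-0.917],[[0.01,0.224,0],-0.917],[[0,0,0],0]]'

```text
clock: 11.98
tcp_pos: [0.4834, -0.1569, 0.2257]
orientation: [2.917, 1.164, 0.0]
contact_force: [-0.6, -0.1, 0.5]
width: 0.275
finger_force: 0.0
```

>>> send_rows --motion '[[[0.01,-0.224,0],0.917],[[0.01,-0.224,0],0.917],[[0.01,-0.224,0],0.917]]'

```text
clock: 12.35
tcp_pos: [0.4628, -0.1292, 0.2258]
orientation: [3.037, 0.802, 0.0]
contact_force: [-0.1, -0.1, -0.3]
width: 0.28
finger_force: 0.6
```

```bash
python3 -c "from h import *;st()"
```

```text
t 12.35 r 0.1354 a 0.524 q -0.442 phi 0.516 z 0.226 w 0.2795598625326429 Ftool [-0.15 -0.02  0.3 ] ff 0.5557849238311974
```

>>> send_rows --motion '[[[0.004,-0.112,0],0.458],[[0.004,-0.112,0],0.458],[[0.004,-0.112,0],0.458],[[0.004,-0.112,0],0.458]]'

```text
clock: 12.85
tcp_pos: [0.4538, -0.11, 0.2258]
orientation: [3.089, 0.559, 0.001]
contact_force: [0.1, -9.3, -2.8]
width: 0.28
finger_force: 4.3
```

>>> send_rows --motion '[[[0.004,-0.112,0],0.458],[[0.004,-0.112,0],0.458]]'

```text
clock: 13.1
tcp_pos: [0.4502, -0.0994, 0.2257]
orientation: [3.109, 0.435, -0.001]
contact_force: [-2.4, -9.4, -0.8]
width: 0.28
finger_force: 4.3
```

```bash
python3 -c "from h import *;st()"
```

```text
t 13.1 r 0.1352 a 0.284 q -0.202 phi 0.278 z 0.226 w 0.28020119288699075 Ftool [-4.9   8.33  0.81] ff 4.311904962341941
```

>>> send_rows --motion '[[[-0.01,-0.112,0],0.458],[[-0.01,-0.112,0],0.458]]'

```text
clock: 13.35
tcp_pos: [0.447, -0.0887, 0.2258]
orientation: [3.124, 0.31, 0.003]
contact_force: [3.0, -7.5, -4.7]
width: 0.273
finger_force: 4.0
```

```bash
python3 -c "from h import *;st()"
```

```text
t 13.35 r 0.1358 a 0.202 q -0.12 phi 0.198 z 0.226 w 0.27284231636533296 Ftool [1.44 7.92 4.71] ff 3.961451780924108
```

>>> send_rows --motion '[[[-0.005,-0.112,0],0.458],[[-0.005,-0.112,0],0.458]]'

```text
clock: 13.6
tcp_pos: [0.4448, -0.0778, 0.2259]
orientation: [3.133, 0.185, 0.005]
contact_force: [3.3, -8.1, -5.8]
width: 0.281
finger_force: 3.9
```

```bash
python3 -c "from h import *;st()"
```

```text
t 13.6 r 0.1362 a 0.12 q -0.038 phi 0.118 z 0.226 w 0.28129448265391377 Ftool [2.34 8.4  5.83] ff 3.8835032123097335
```

>>> send_rows --motion '[[[0.003,-0.112,0],0.458],[[0,0,0],0]]'

```text
clock: 13.85
tcp_pos: [0.4441, -0.0718, 0.2259]
orientation: [3.137, 0.125, 0.004]
contact_force: [2.9, -5.3, -2.9]
width: 0.278
finger_force: 2.5
```

>>> send_rows --motion '[[[0.003,-0.112,0],0.458],[[0,0,0],0]]'

```text
clock: 14.1
tcp_pos: [0.4438, -0.0663, 0.2259]
orientation: [3.139, 0.062, 0.004]
contact_force: [2.8, -4.7, -3.7]
width: 0.281
finger_force: 2.6
```

```bash
python3 -c "from h import *;st()"
```

```text
t 14.1 r 0.1363 a 0.035 q 0.047 phi 0.039 z 0.226 w 0.28110041179824335 Ftool [2.57 4.84 3.69] ff 2.5750554848150387
```

>>> send_rows --motion '[[[0.003,-0.112,0],0.458],[[0.003,-0.112,0],0.458]]'

```text
clock: 14.35
tcp_pos: [0.4437, -0.0554, 0.2259]
orientation: [3.139, -0.065, 0.003]
contact_force: [2.4, -7.5, -2.4]
width: 0.276
finger_force: 4.0
```

>>> send_rows --motion '[[[0.003,-0.112,0],0.458]]'

```text
clock: 14.48
tcp_pos: [0.444, -0.0498, 0.2259]
orientation: [3.137, -0.128, 0.003]
contact_force: [1.7, -7.6, -2.9]
width: 0.273
finger_force: 4.0
```

```bash
python3 -c "from h import *;st()"
```

```text
t 14.475 r 0.1365 a -0.086 q 0.168 phi -0.082 z 0.226 w 0.273264647493509 Ftool [2.28 7.41 2.93] ff 3.9620965531503316
```

>>> send_rows --motion '[[[0.003,-0.112,0],0.458]]'

```text
clock: 14.6
tcp_pos: [0.4445, -0.0442, 0.2259]
orientation: [3.134, -0.191, 0.003]
contact_force: [0.5, -7.9, -2.3]
width: 0.281
finger_force: 4.0
```

>>> send_rows --motion '[[[0.003,-0.112,0],0.458]]'

```text
clock: 14.72
tcp_pos: [0.4452, -0.0386, 0.2259]
orientation: [3.129, -0.253, 0.002]
contact_force: [0.6, -7.3, -1.1]
width: 0.281
finger_force: 4.0
```

>>> send_rows --motion '[[[0.003,-0.112,0],0.458]]'

```text
clock: 14.85
tcp_pos: [0.4462, -0.0331, 0.2259]
orientation: [3.124, -0.316, 0.002]
contact_force: [0.2, -8.5, -1.9]
width: 0.28
finger_force: 4.0
```

```bash
python3 - <<'E'
from h import *
st();p,_=cams.snapshot("top");cv2.imwrite("pics/c5.png",cv2.convertScaleAbs(cv2.resize(p[115:240,135:285],None,fx=4.8,fy=4.8,interpolation=cv2.INTER_CUBIC),alpha=1.5))
E
```

```text
t 14.85 r 0.1368 a -0.209 q 0.291 phi -0.201 z 0.226 w 0.27955271657919517 Ftool [1.86 8.32 1.95] ff 3.968058888649466
```

View pics/c5.png

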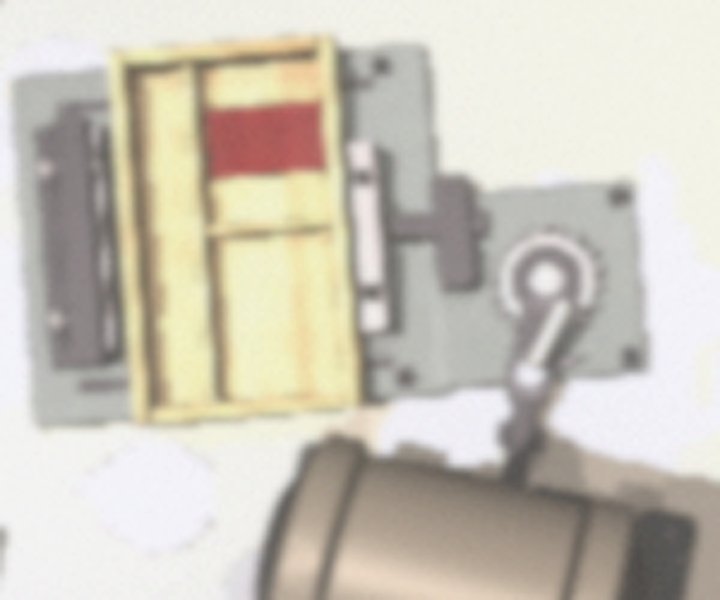

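The jaw bar is at (368,235). It has pushed the tray about 10 mm, and the tray's left edge at (125,240) is close to the contact plate at (105,240). Continuing in single rows.

>>> send_rows --motion '[[[0.003,-0.112,0],0.458]]'

```text
clock: 15.02
tcp_pos: [0.4474, -0.0277, 0.2258]
orientation: [3.117, -0.378, 0.002]
contact_force: [-0.4, -8.1, -1.2]
width: 0.278
finger_force: 4.0
```

>>> send_rows --motion '[[[0.003,-0.112,0],0.458]]'

```text
clock: 15.15
tcp_pos: [0.4488, -0.0223, 0.2258]
orientation: [3.109, -0.44, 0.001]
contact_force: [0.3, -8.8, -1.6]
width: 0.28
finger_force: 4.0
```

>>> send_rows --motion '[[[0.003,-0.112,0],0.458]]'

```text
clock: 15.28
tcp_pos: [0.4504, -0.0169, 0.2258]
orientation: [3.099, -0.502, 0.001]
contact_force: [-1.4, -8.6, -0.2]
width: 0.279
finger_force: 4.0
```

```bash
python3 -c "from h import *;st()"
```

```text
t 15.275 r 0.1371 a -0.331 q 0.413 phi -0.321 z 0.226 w 0.2792503762551726 Ftool [1.37 8.56 0.26] ff 3.9679471028193802
```

>>> send_rows --motion '[[[0.01,0.224,0],-0.917],[[0.01,0.224,0],-0.917],[[0.01,0.224,0],-0.917],[[0.01,0.224,0],-0.917],[[0.01,0.224,0],-0.917],[[0.01,0.224,0],-0.917],[[0.01,0.224,0],-0.917],[[0.01,0.224,0],-0.917],[[0.01,0.224,0],-0.917],[[0.01,0.224,0],-0.917],[[0.01,0.224,0],-0.917],[[0.01,0.224,0],-0.917],[[0,0,0],0]]'

```text
clock: 16.9
tcp_pos: [0.4722, -0.1441, 0.2257]
orientation: [2.982, 0.987, 0.0]
contact_force: [0.1, 0.6, 0.5]
width: 0.28
finger_force: 0.0
```

>>> send_rows --motion '[[[0.003,-0.112,0],0.458],[[0.003,-0.112,0],0.458],[[0.003,-0.112,0],0.458]]'

```text
clock: 17.27
tcp_pos: [0.4626, -0.1294, 0.2257]
orientation: [3.037, 0.805, -0.0]
contact_force: [0.4, -1.1, -0.3]
width: 0.28
finger_force: 0.5
```

>>> send_rows --motion '[[[0.003,-0.112,0],0.458]]'

```text
clock: 17.4
tcp_pos: [0.4599, -0.1245, 0.2258]
orientation: [3.052, 0.744, -0.0]
contact_force: [0.1, -0.6, -0.5]
width: 0.279
finger_force: 0.6
```

>>> send_rows --motion '[[[0.003,-0.112,0],0.458]]'

```text
clock: 17.52
tcp_pos: [0.4575, -0.1195, 0.2258]
orientation: [3.066, 0.683, -0.0]
contact_force: [0.3, -1.9, -0.4]
width: 0.275
finger_force: 1.1
```

```bash
python3 -c "from h import *;st()"
```

```text
t 17.525 r 0.1356 a 0.442 q -0.36 phi 0.438 z 0.226 w 0.27506239442736063 Ftool [-0.51  1.83  0.36] ff 1.0601361259250552
```

>>> send_rows --motion '[[[0.003,-0.112,0],0.458]]'

```text
clock: 17.65
tcp_pos: [0.4554, -0.1148, 0.2258]
orientation: [3.078, 0.622, 0.0]
contact_force: [1.7, -6.3, -2.6]
width: 0.28
finger_force: 3.3
```

>>> send_rows --motion '[[[0.003,-0.112,0],0.458]]'

```text
clock: 17.77
tcp_pos: [0.4535, -0.1101, 0.2258]
orientation: [3.089, 0.56, 0.001]
contact_force: [-1.0, -8.7, -3.9]
width: 0.277
finger_force: 4.2
```

>>> send_rows --motion '[[[0.003,-0.112,0],0.458]]'

```text
clock: 17.9
tcp_pos: [0.4516, -0.1049, 0.2258]
orientation: [3.099, 0.498, 0.001]
contact_force: [-0.3, -9.0, -3.4]
width: 0.278
finger_force: 4.2
```

```bash
python3 -c "from h import *;st()"
```

```text
t 17.9 r 0.1356 a 0.326 q -0.244 phi 0.319 z 0.226 w 0.2783743763890175 Ftool [-3.12  8.46  3.39] ff 4.231142938733683
```

>>> send_rows --motion '[[[-0.003,-0.112,0],0.458]]'

```text
clock: 18.02
tcp_pos: [0.4498, -0.0996, 0.2258]
orientation: [3.109, 0.436, 0.001]
contact_force: [0.9, -7.2, -3.8]
width: 0.278
finger_force: 4.1
```

>>> send_rows --motion '[[[-0.003,-0.112,0],0.458]]'

```text
clock: 18.15
tcp_pos: [0.4482, -0.0943, 0.2258]
orientation: [3.117, 0.373, 0.002]
contact_force: [1.5, -8.1, -3.4]
width: 0.274
finger_force: 4.1
```

```bash
python3 -c "from h import *;st()"
```

```text
t 18.15 r 0.1358 a 0.244 q -0.162 phi 0.239 z 0.226 w 0.27407877450612267 Ftool [-0.49  8.18  3.42] ff 4.070571738629951
```

>>> send_rows --motion '[[[0.003,-0.112,0],0.458]]'

```text
clock: 18.27
tcp_pos: [0.4469, -0.0888, 0.2258]
orientation: [3.124, 0.311, 0.002]
contact_force: [-0.2, -8.2, -3.7]
width: 0.28
finger_force: 4.1
```

>>> send_rows --motion '[[[0.003,-0.112,0],0.458]]'

```text
clock: 18.4
tcp_pos: [0.4458, -0.0832, 0.2258]
orientation: [3.129, 0.249, 0.001]
contact_force: [-0.5, -8.1, -2.9]
width: 0.278
finger_force: 4.1
```

```bash
python3 -c "from h import *;st()"
```

```text
t 18.4 r 0.1359 a 0.161 q -0.079 phi 0.159 z 0.226 w 0.27847652228427683 Ftool [-1.75  7.91  2.87] ff 4.119062246390968
```

>>> send_rows --motion '[[[0.003,-0.112,0],0.458]]'

```text
clock: 18.52
tcp_pos: [0.445, -0.0777, 0.2257]
orientation: [3.134, 0.186, 0.001]
contact_force: [-0.2, -8.0, -1.5]
width: 0.276
finger_force: 4.1
```

>>> send_rows --motion '[[[0.003,-0.112,0],0.458]]'

```text
clock: 18.65
tcp_pos: [0.4444, -0.0721, 0.2257]
orientation: [3.137, 0.124, 0.001]
contact_force: [0.2, -8.7, -2.7]
width: 0.276
finger_force: 4.1
```

```bash
python3 - <<'E'
from h import *
st();p,_=cams.snapshot("top");cv2.imwrite("pics/c6.png",cv2.convertScaleAbs(cv2.resize(p[115:240,135:285],None,fx=4.8,fy=4.8,interpolation=cv2.INTER_CUBIC),alpha=1.5))
E
```

```text
t 18.65 r 0.136 a 0.078 q 0.004 phi 0.079 z 0.226 w 0.27554765359897093 Ftool [-0.44  8.67  2.67] ff 4.124395722783447
```

View pics/c6.png

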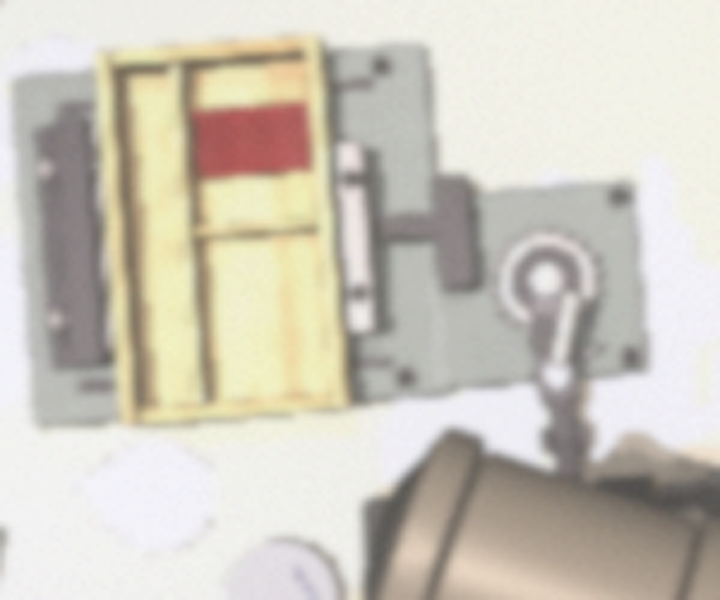

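The tray's left edge at (112,240) is now almost at the contact plate. From here on I watch the force row by row.

>>> send_rows --motion '[[[0.003,-0.112,0],0.458]]'

```text
clock: 18.82
tcp_pos: [0.444, -0.0665, 0.2257]
orientation: [3.139, 0.061, 0.0]
contact_force: [-0.6, -8.3, -1.8]
width: 0.278
finger_force: 4.1
```

>>> send_rows --motion '[[[0.003,-0.112,0],0.458]]'

```text
clock: 18.95
tcp_pos: [0.4438, -0.0608, 0.2258]
orientation: [3.14, -0.002, 0.0]
contact_force: [-1.3, -8.8, -1.7]
width: 0.28
finger_force: 4.3
```

>>> send_rows --motion '[[[0.003,-0.112,0],0.458]]'

```text
clock: 19.08
tcp_pos: [0.4439, -0.0553, 0.2257]
orientation: [3.139, -0.064, -0.0]
contact_force: [-1.7, -10.1, -1.5]
width: 0.282
finger_force: 4.9
```

>>> send_rows --motion '[[[0.003,-0.112,0],0.458]]'

```text
clock: 19.2
tcp_pos: [0.4443, -0.0498, 0.2257]
orientation: [3.137, -0.127, 0.0]
contact_force: [-0.7, -9.8, -2.0]
width: 0.315
finger_force: 5.0
```

The fingers yielded at the 5 N squeeze limit, so I'll stiffen the grip and re-read.

>>> send_rows --motion '[[[0,0,0],0]]' --squeeze 40

```text
clock: 19.32
tcp_pos: [0.4442, -0.0497, 0.2257]
orientation: [3.137, -0.125, -0.0]
contact_force: [-2.1, -11.6, -0.5]
width: 0.281
finger_force: 5.4
```

```bash
python3 -c "from h import *;st()"
```

```text
t 19.325 r 0.1363 a -0.087 q 0.169 phi -0.079 z 0.226 w 0.2811057223582653 Ftool [-1.21 11.71  0.5 ] ff 5.380502941698069
```

>>> send_rows --motion '[[[0.002,-0.07,0],0.28]]'

```text
clock: 19.45
tcp_pos: [0.4445, -0.0466, 0.2257]
orientation: [3.135, -0.164, -0.001]
contact_force: [-2.3, -11.5, 0.3]
width: 0.28
finger_force: 5.8
```

```bash
python3 -c "from h import *;st()"
```

```text
t 19.45 r 0.1363 a -0.11 q 0.192 phi -0.105 z 0.226 w 0.2797997749102609 Ftool [-1.13 11.67 -0.24] ff 5.759962249212549
```

>>> send_rows --motion '[[[0.001,-0.04,0],0.16]]'

```text
clock: 19.58
tcp_pos: [0.4447, -0.0445, 0.2257]
orientation: [3.134, -0.186, -0.001]
contact_force: [-2.4, -12.1, -1.2]
width: 0.278
finger_force: 6.0
```

>>> send_rows --motion '[[[0,0.04,0],0],[[0,0,0],0]]'

```text
clock: 19.82
tcp_pos: [0.4446, -0.0463, 0.2257]
orientation: [3.134, -0.185, -0.0]
contact_force: [-1.4, -8.7, -1.1]
width: 0.281
finger_force: 4.3
```

>>> send_rows --motion '[[[0,0,0],0],[[0,0,0],0],[[0,0,0],0],[[0,0,0],0],[[0,0,-0.4],0],[[0,0,-0.6],0],[[0,0,-0.8],0],[[0,0,-0.8],0],[[0,0,0],0],[[0,0,0],0]]' --grip 89

```text
clock: 21.08
tcp_pos: [0.4448, -0.0456, 0.3551]
orientation: [-3.136, 0.181, 0.002]
contact_force: [0.4, 0.3, -0.3]
width: 0.649
finger_force: 0.0
```

```bash
python3 - <<'E'
from h import *
st()
T=lambda p:None
a=np.load("pics/top0.npz")["p"];p,_=cams.snapshot("top")
def m(i,lo,hi):
    h=cv2.inRange(cv2.cvtColor(i,cv2.COLOR_BGR2HSV),lo,hi);h[:,:130]=0;h[:115]=0;h[240:]=0
    ys,xs=np.nonzero(h);return xs.mean(),ys.mean(),len(xs)
c6=cv2.imread("pics/c6.png");c6=cv2.resize(c6,(150,125),interpolation=cv2.INTER_AREA)
f=np.zeros_like(p);f[115:240,135:285]=c6
for i in(a,f,p):print("red",m(i,(170,90,60),(180,255,255)),"cup",m(i,(22,170,80),(34,255,255)))
E
```

```text
t 21.075 r 0.1361 a -0.117 q 0.199 phi -0.115 z 0.355 w 0.6489601436763238 Ftool [ 0.35 -0.32  0.29] ff 0.0
red (np.float64(377.7837837837838), np.float64(127.02702702702703), 37) cup (np.float64(nan), np.float64(nan), 0)
red (np.float64(nan), np.float64(nan), 0) cup (np.float64(nan), np.float64(nan), 0)
red (np.float64(372.0), np.float64(126.87179487179488), 39) cup (np.float64(nan), np.float64(nan), 0)<stdin>:7: RuntimeWarning: Mean of empty slice.
  ret = ret.dtype.type(ret / rcount)
```

```bash
python3 -c "from cell import r;print(r.job_done())"
```

```text
the job is handed in; nothing more can be done
None
```

I flipped the lever to closing and ratcheted the jaw up in three strokes until the tray sat against the back stop at about 34 N. That figure is worked out from the knob force, not measured directly. I then let go, raised the gripper clear and handed the job in at about 21 s.

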